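# Load the solvent filter and hold its bayonet lid at the vent position

### The arm

A 6-joint arm with a two-finger parallel gripper is mounted at the origin on the work surface. World frame = base frame: x ahead of the robot, y to its left, z up, the work surface at z = 0. Lengths are in m, angles in rad, forces in N, time in s.
With the tool pointing down it reaches from about 0.35 to 0.775 m from the base axis. Payload 7.3 kg.
Tool frame: the origin (TCP) lies on the centre line of the jaws, within the pads' length; the fingertips stand 11 mm ahead of it and the grasp point (between the pads) lies 8 mm behind it; z points along the fingers, y is the direction in which the jaws open and shut (so a half turn about z gives the same grasp; the last joint's range is limited). The gripper opens to 92 mm and grips with 3 to 60 N. Pads are 19 mm wide; open, the fingers measure 130 mm over their backs; the gripper's body (75 mm by 190 mm) begins 47 mm behind the grasp point.
Start: joints at [0.959, 0.342, 1.524, -0, 1.275, -0.146], TCP at [0.236, 0.469, 0.238] pointing down, gripper open.
Joint ranges: [-2.53, 2.53], [-0.77, 2.02], [0.04, 2.7], [-1, 4.14], [0.28, 2.66], [-3.11, 3.11]. Speed limits (rad/s): [2.57, 2.57, 3.14, 3.14, 3.14, 3.14].

### API

Orientations are given as [roll, pitch, yaw] about the fixed x, y, z axes, in that order (R = Rz(yaw) Ry(pitch) Rx(roll)).
In Python, from cell import robot gives the robot as it stands.
- The arm moves only by the tool jog_arm, never from a script. Its argument "deltas" is one flat list of numbers, 6 for each row, row after row: the shift along the world's x, y, z in units of 0.1 m (1.0 is 0.1 m), then the turn, a rotation vector about the world's x, y, z in units of 90 degrees (1.0 is 90 degrees). A call has 1 to 5 rows; each row is the pose to reach, as a shift and turn from the pose commanded when the call began; what a row does not reach only later rows make up. A row lasts 1/12 s, in which the tool goes at most 41.7 mm and 7.16 degrees, less where a joint would pass 70% of its speed; a pose out of reach is approached as far as the arm can. A call with a number of a shift or a turn outside -1 to 1 is refused whole. A call with a gripper value outside its range is refused whole. "claw" is the opening, from 0 (shut) to 1 (fully open), set as the call begins (left out, the last holds). The fingers move at their own pace and stop on an object; "newtons" is the grip in N (left out, the last holds). Time passes only in rows, so rows that repeat a pose let the fingers close. It gives the time, the measured TCP pose, the force and the opening at its end, in the units of the state.
- robot.observe(): the state, without advancing time (a new reading comes with each control period).
- robot.read_camera(name): name is "side" or "top" or "wrist"; returns the picture (420x560x3 uint8, red, green, blue); there is no depth.
- robot.camera_params(name): a dict with "fx", "fy", "cx", "cy" (pixels), "R" (3x3) and "t" (3): a world point X has camera coordinates R X + t. Camera axes: x right, y down, z forward; pixel columns grow to the right and rows downward; lengths in m; the calibration is good to about 2 mm. A picture is of the moment at which its call begins: read the wrist's pose just before it. camera_params takes no time and is no camera call; for the wrist camera it gives the pose at the moment of the call.
- robot.hand_in(): hands the job in, once; it reports no verdict.
The state is a dict: "time": time; "qpos": joint angles; "qvel": joint speeds; "joint_efforts": joint torques, N m; "tool_pos": TCP position; "tool_rot": TCP orientation; "contact_force": force on the tool from outside, world axes, zero at the start; "torque": the same for the moment, N m; "opening": finger opening in m.
Only numpy, scipy, OpenCV 4.12 (cv2) and the standard library are available. Lean on these libraries where they do the work, as an engineer would, in place of code of your own. Each camera call takes 0.05 s, during which the arm holds its last target. There are 200 camera calls.

### The job

Slide the string-wound filter cartridge up off its spindle and seat it fully home over the standpipe in the filter housing. Then set the bell-shaped bayonet lid on the housing, lugs down through the two slots, and turn it clockwise only halfway to the lock, grip bar in line with the small vent ribs, so that the flange holds it down but air can still escape while the pump fills. Finish while still gripping the lid there: never let it turn on into the spring catches, and leave everything else where it stands.

Things in the scene. Friction and masses are not known exactly. Their poses are not given: they have to be found in the camera images.
- cartridge: the string-wound filter cartridge to load: cream cylinder with a crossed winding (diamond pattern) outside, 62 diameter, 125 long, bore of 28 right through, about 160 g. Loose, upright on one of the two spindles of the stand, either one. Origin: centre of its underside, z up its axis. Sizes in mm.
- pleated: a bystander: pleated cartridge of the same size and colour, told by its upright pleats between smooth end caps; it stands on the other spindle. Origin: centre of its underside. Stays there. Sizes in mm.
- stand: fixed spindle stand: grey foot plate 250 x 90 x 12 high, two upright steel spindles of 22 diameter at +65 and -65 along its x, tops (conical over the last 12) 144 above the bench. The cartridges rest on the plate, undersides 12 and tops 137 above the bench. Origin: centre of its underside on the bench. Sizes in mm.
- housing: fixed steel filter housing on a 150 x 130 foot plate: open round pot, collar 120 outside, mouth 85 above the bench, bore 104. Inside the mouth a bayonet flange, 6 thick, hole 90, with two slots (31 degrees wide, 104 across both) at +x and -x of the housing for the lid's lugs. Two pipe stubs low at its +x side. Yaw varies. Origin: centre of its underside, on the axis; z up. Sizes in mm.
- housing_seat (a point): on the housing's axis, on the flat seat inside, 20 above the bench, where the underside of a fully seated cartridge rests. A standpipe of 24 diameter rises from it to 107 above the bench (conical over the last 12), into the cartridge's bore. A seated cartridge's top is 145 above the bench, 60 above the mouth. Sizes in mm.
- housing_mouth (a point): on the housing's axis, at its mouth, 85 above the bench; its x axis points along the two slots. A lid dropped in with its x along them, either way round, can then turn only clockwise seen from above: at 36 degrees it is at the vent position, from about 56 its lugs press on the catches, at 72 it clicks into the lock. Sizes in mm.
- housing_vent (a point): on the housing's axis, at its mouth, 85 above the bench; its x axis points at one of the two vent ribs: small upright dark ribs outside the collar, opposite one another, 36 degrees clockwise of the slots. At the vent position the lid's x axis lies along this one, either way round. Sizes in mm.
- lid: the bell lid, aluminium, loose, 450 g, upright. From its underside up: spigot ring 86 outside, 75 inside, 14 high; flat rim 114 wide, 14 to 20; closed bell 88 wide up to 84 (inner ceiling at 80); grip bar up to 118. Half a turn about z gives the same lid. Origin: centre of its underside, z up. In place its rim rests on the mouth, its origin 71 above the bench, with 2 of upward play. Sizes in mm.
- lid_bar (a point): middle of the lid's straight upright grip bar, 105 above the lid's underside, 13 below the bar's top and 21 above the bell. The bar is 64 long along the lid's x (in line with the lugs), 14 thick along its y, 84 to 118 high: pinch it across its thickness. Sizes in mm.
- tin_a: bystander: white rectangular tin 62 x 105 x 165 with a screw cap. Origin: centre of underside. Sizes in mm.
- tin_b: bystander: white rectangular tin 62 x 105 x 165 with a screw cap. Origin: centre of underside. Sizes in mm.
- flask: bystander: white plastic bottle, 72 diameter, 170 high. Origin: centre of underside. Sizes in mm.
- tape: bystander: roll of packing tape lying flat, 100 outside diameter, 48 high. Origin: centre of underside. Sizes in mm.
- beaker: bystander: yellow plastic beaker, 80 diameter, 95 high. Origin: centre of underside. Sizes in mm.
- spanner: bystander: steel spanner lying on the bench, 190 long. Origin: centre of underside. Sizes in mm.
- lid_lug (a point): outer end of one of the lid's two lugs, 3 above its underside, 50 from the axis along the lid's +x; the other is opposite. Each is 18 wide, 6 high, at the foot of the spigot. A small pip on the rim stands above each. Sizes in mm.
- housing_lock (a point): on the housing's axis, at its mouth, 85 above the bench; its x axis points at one of the two spring catches: sprung pins in dark blocks with a small black knob, outside the collar, opposite one another, 72 degrees clockwise of the slots. A lid whose x axis comes along this one has clicked into the lock. Sizes in mm.

How it is judged:
By the outcome, as a careful person would: the job done as asked, in the order asked, and still so for the second after the job is handed in, while the arm keeps its last pose, push and grip.
It also fails if it takes over 72 s, if anything falls off the work surface, if the arm or the gripper's body presses on something with over 40 N, if the wrist force passes 120 N, or if a joint passes its speed limit or range.

## Working session

There is one attempt and no reset: what is moved stays moved. The work goes in short steps, Python scripts to look and compute and a tool call to move; the robot and the scene stay as the last step left them, time stands still between calls to the robot, and variables do not carry over. Pictures are saved under pics/ and viewed, about 8 in all and at most 12, crops included, and the job is handed in when it is done.

Besides the shell and the picture viewer there is one more tool, called as name(argument=value, ...), one argument or row to a line, values as JSON. jog_arm: Moves the arm, as the interface text tells. Its arguments: {"type":"object","properties":{"deltas":{"type":"array","items":{"type":"number"}},"claw":{"type":"number"},"newtons":{"type":"number"}},"required":["deltas"]}

```bash
mkdir -p pics; ls
python3 - <<'E'
from cell import robot
import cv2
s=robot.observe(); print(s)
for n in("top","side"):
    p=robot.camera_params(n); print(n,p)
    cv2.imwrite(f"pics/{n}0.png",cv2.resize(robot.read_camera(n)[:,:,::-1],(800,600),interpolation=cv2.INTER_CUBIC))
E
```

```text
pics
{'time': 0.0, 'qpos': array([ 9.59028796e-01,  3.42708242e-01,  1.52502276e+00, -2.44325843e-05,
        1.27537264e+00, -1.46016633e-01]), 'qvel': array([ 1.94820918e-03,  1.54341039e-03, -1.90314340e-03,  1.03704898e-03,
        6.65329127e-05,  6.06876616e-04]), 'joint_efforts': array([ 4.00358276e-04, -4.31237805e+01, -2.44218779e+01,  7.20829703e-02,
        5.61530620e-02, -1.64048947e-04]), 'tool_pos': array([0.23554418, 0.46876224, 0.23705045]), 'tool_rot': array([-3.14009434e+00, -1.96732202e-04,  2.67584874e+00]), 'contact_force': array([ 0.68890431, -0.65859477,  0.29636766]), 'torque': array([ 0.01635015,  0.06516093, -0.01850876]), 'opening': 0.09183728379176558}
top {'fx': 496.76871267798657, 'fy': 496.76871267798657, 'cx': 283.85518509041674, 'cy': 215.03770805078437, 'R': array([[-0.00108527, -0.99992737, -0.01200313],
       [-0.99515847,  0.00225958, -0.09825737],
       [ 0.09827736,  0.01183838, -0.99508865]]), 't': array([0.023913  , 0.57042067, 1.52993591])}
side {'fx': 427.4896458883229, 'fy': 427.4896458883229, 'cx': 275.3162671863462, 'cy': 205.6549601334527, 'R': array([[ 0.86506695, -0.50159869,  0.00761116],
       [-0.35991096, -0.63113572, -0.68711848],
       [ 0.3494614 ,  0.59166414, -0.72650552]]), 't': array([-0.48099132,  0.25153253,  1.02204922])}
```

View pics/top0.png

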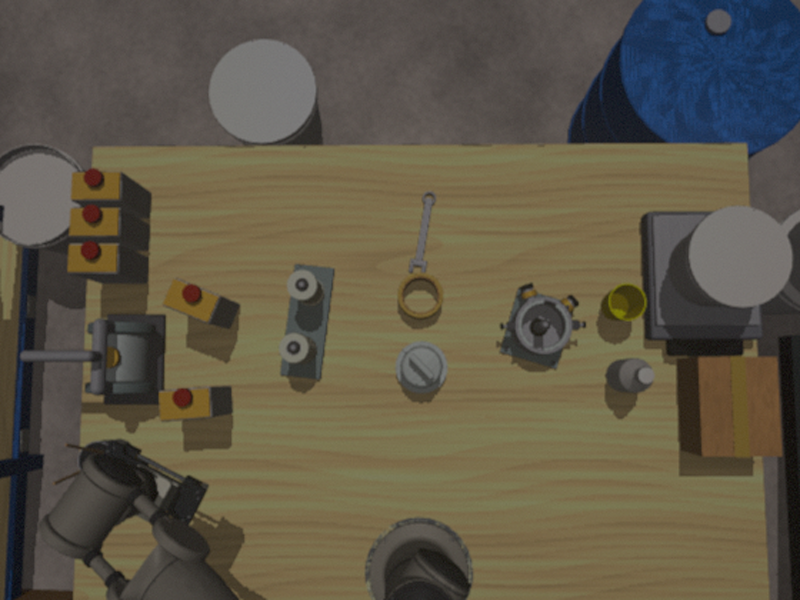

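View pics/side0.png

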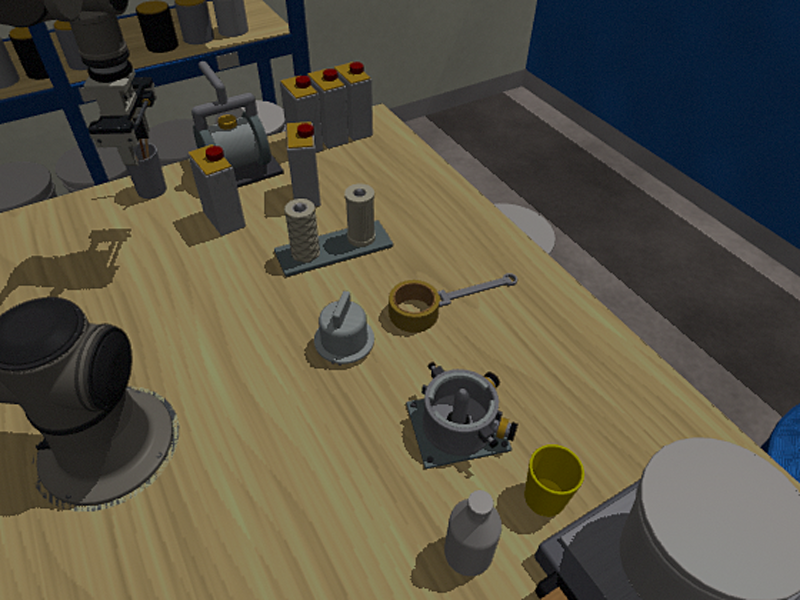

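The wound cartridge (crossed winding) stands on the nearer spindle, at about (294,348) in the top view. The pleated one is at (303,285). The lid is at (421,368), and the housing at (540,323) with its standpipe at its centre. Next I'll enlarge the top view.

```bash
cat > h.py <<'E'
import numpy as np, cv2
from cell import robot
def pix2w(p,uv,z):
    """pixel -> world point on the plane of height z"""
    d=p["R"].T@np.array([(uv[0]-p["cx"])/p["fx"],(uv[1]-p["cy"])/p["fy"],1.]); c=-p["R"].T@p["t"]
    return c+d*(z-c[2])/d[2]
def w2pix(p,X):
    c=p["R"]@np.asarray(X)+p["t"]; return np.array([p["fx"]*c[0]/c[2]+p["cx"],p["fy"]*c[1]/c[2]+p["cy"]])
def look(name,fn,crop=None,k=1.):
    p=robot.camera_params(name); im=robot.read_camera(name)[:,:,::-1]
    np.savez(fn.replace(".png",".npz"),im=im,**p)
    if crop: im=im[crop[1]:crop[3],crop[0]:crop[2]]
    im=np.clip(im*1.8,0,255).astype(np.uint8)
    im=cv2.resize(im,None,fx=k,fy=k,interpolation=cv2.INTER_CUBIC); cv2.imwrite(fn,im); return p,im
E
python3 - <<'E'
from h import *
p,im=look("top","pics/t1.png",(190,180,415,280),5)
a=im[:,:250];b=im[:,(272-190)*5:(318-190)*5];c=im[:,(350-190)*5:(414-190)*5]
cv2.imwrite("pics/mos.png",np.hstack([a,b,c])); print(a.shape,b.shape,c.shape)
E
```

```text
(500, 250, 3) (500, 230, 3) (500, 320, 3)
```

View pics/mos.png

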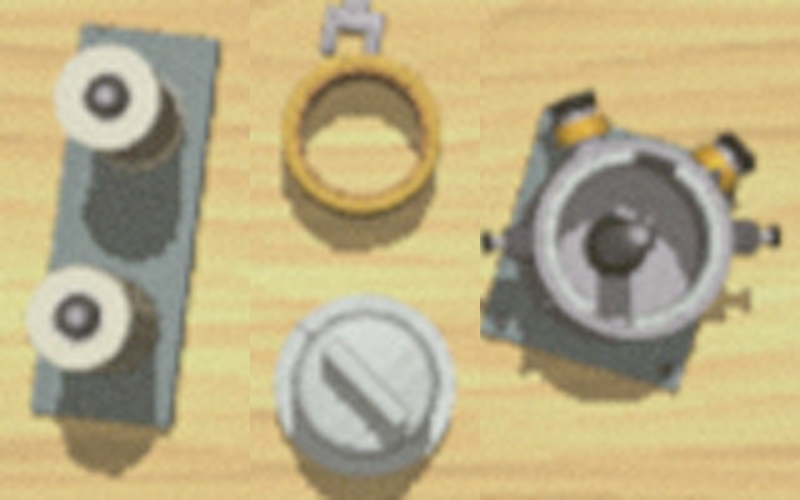

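The mosaic shows the near cartridge's top at (80,318) and the far one's at (108,98). The lid rim is centred at (366,385), with the bar running from upper left to lower right. The housing collar is centred at (633,239), with slots at (655,160) and (612,308), stubs at the top, and catch knobs at (490,243) and (772,236).

Run:
```python
from h import *
p=robot.camera_params("top"); o={'a':(190,0),'b':(272,250),'c':(350,480)}
def W(k,x,y,z): u0,x0=o[k]; return pix2w(p,(u0+(x-x0+.5)/5-.5,180+(y+.5)/5-.5),z)
P=lambda n,v:print(n,np.round(v,4))
c=W('a',80,318,.137);q=W('a',108,98,.137);P('cart',c);P('pleat',q);P('dist',np.linalg.norm(c-q));P('spindle',W('a',76,316,.144))
print('stand ang',np.degrees(np.arctan2(*(q-c)[[1,0]])))
P('rim c',W('b',366,385,.02)); P('rim diam',[np.linalg.norm(W('b',276,385,.02)-W('b',456,385,.02))])
e1,e2=W('b',330,354,.118),W('b',400,422,.118);P('bar',(e1+e2)/2);P('barlen',np.linalg.norm(e1-e2));print('bar ang',np.degrees(np.arctan2(*(e1-e2)[[1,0]])))
P('mouth',W('c',633,239,.085));P('collar',np.linalg.norm(W('c',533,239,.085)-W('c',733,239,.085)))
for z in(.07,.085):
  a=W('c',490,243,z);b=W('c',772,236,z);print('knob ang',np.degrees(np.arctan2(*(b-a)[[1,0]])),'->slot',np.degrees(np.arctan2(*(b-a)[[1,0]]))+72,np.linalg.norm(a-b))
a=W('c',612,308,.085);b=W('c',655,160,.085);print('slot ang',np.degrees(np.arctan2(*(b-a)[[1,0]])))
w=robot.camera_params("wrist"); s=robot.observe(); cam=-w["R"].T@w["t"];P('wristcam',cam-s["tool_pos"]); P('axis',w["R"][2]);P('R',w["R"]);print(w["fx"],w['cx'],w['cy'])
```

```text
cart [0.478  0.2492 0.137 ]
pleat [0.6068 0.2346 0.137 ]
dist 0.1297
spindle [0.4789 0.2503 0.144 ]
stand ang -6.4590488970136635
rim c [ 0.4406 -0.011   0.02  ]
rim diam [0.1125]
bar [ 0.4374 -0.0094  0.118 ]
barlen 0.057
bar ang 45.798993789209824
mouth [ 0.5268 -0.2674  0.085 ]
collar 0.12
knob ang -88.68482473159074 ->slot -16.684824731590737 0.17106203868188352
knob ang -88.68482473159078 ->slot -16.68482473159078 0.1693613468385752
slot ang -17.194279296859428
wristcam [-0.0702  0.0354  0.1462]
axis [ 0.2604 -0.1316 -0.9565]
R [[ 4.490e-01  8.935e-01 -7.000e-04]
 [ 8.548e-01 -4.293e-01  2.917e-01]
 [ 2.604e-01 -1.316e-01 -9.565e-01]]
319.05231839607825 280.9143643005884 210.1653365856097
```

jog_arm(
  deltas=[0.16,-0.15,0,0,0,0.05,0.32,-0.3,0,0,0,0.1,0.48,-0.44,0,0,0,0.15,0.64,-0.58,0,0,0,0.2,0.8,-0.72,0,0,0,0.25],
  claw=1,
)

```text
time: 0.57
tool_pos: [0.3163, 0.3963, 0.2375]
tool_rot: [-3.141, -0.0, 3.073]
contact_force: [0.2, -0.1, -0.2]
opening: 0.0917
```

jog_arm(
  deltas=[0.16,-0.15,0,0,0,0.05,0.32,-0.3,0,0,0,0.05,0.48,-0.44,0,0,0,0.05,0.64,-0.58,0,0,0,0.05,0.8,-0.72,0,0,0,0.05],
)

```text
time: 0.98
tool_pos: [0.3963, 0.3242, 0.2375]
tool_rot: [-3.141, -0.001, -3.136]
contact_force: [0.8, -0.0, 0.4]
opening: 0.092
```

Run:
```python
from h import *
s=robot.observe(); print(s["time"],s["tool_pos"],s["tool_rot"])
p,im=look("wrist","pics/w1.png",None,1.4)
for n,X in dict(cart=[.4785,.2497,.137],spin=[.4785,.2497,.144],pl=[.6068,.2346,.137]).items(): print(n,w2pix(p,X)*1.4)
```

```text
0.9833 [0.3963407  0.32420546 0.23748924] [-3.14141068e+00 -5.81066568e-04 -3.13626297e+00]
cart [275.09585967 422.8895781 ]
spin [272.23634272 429.3143725 ]
pl [266.84037092 578.98302169]
```

View pics/w1.png

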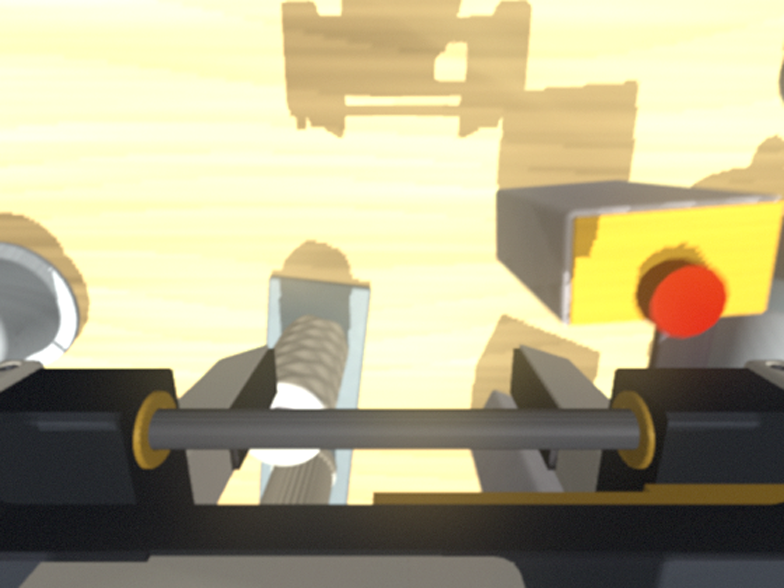

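The wrist view agrees with my estimate. The white cartridge top sits near (278,425), predicted (275,423), partly hidden by the left finger. Moving over it and down.

jog_arm(
  deltas=[0.17,-0.15,0,0,0,0,0.33,-0.3,0,0,0,0,0.5,-0.45,0,0,0,0,0.66,-0.6,0,0,0,0,0.815,-0.75,0,0,0,0],
)

```text
time: 1.45
tool_pos: [0.4778, 0.2494, 0.2375]
tool_rot: [-3.142, -0.001, -3.136]
contact_force: [0.4, 0.4, -0.5]
opening: 0.0916
```

jog_arm(
  deltas=[0,0,-0.14,0,0,-0.003,0,0,-0.28,0,0,-0.003,0,0,-0.42,0,0,-0.003,0,0,-0.56,0,0,-0.003,0,0,-0.7,0,0,-0.003],
)

```text
time: 1.87
tool_pos: [0.4771, 0.25, 0.1668]
tool_rot: [-3.142, -0.001, -3.141]
contact_force: [0.5, 0.1, 0.4]
opening: 0.0916
```

Run:
```python
from h import *
s=robot.observe(); print(s["time"],s["tool_pos"],s["tool_rot"],s["contact_force"])
im=[look(n,f"pics/{n}2.png",c,5)[1] for n,c in (("side",(180,110,258,200)),("top",(180,170,258,260)))]
cv2.imwrite("pics/m2.png",np.hstack(im))
```

```text
1.8667 [0.47706395 0.25003701 0.1668223 ] [-3.14150789e+00 -5.14390290e-04 -3.14107456e+00] [0.47478418 0.1493377  0.3739431 ]
```

View pics/m2.png

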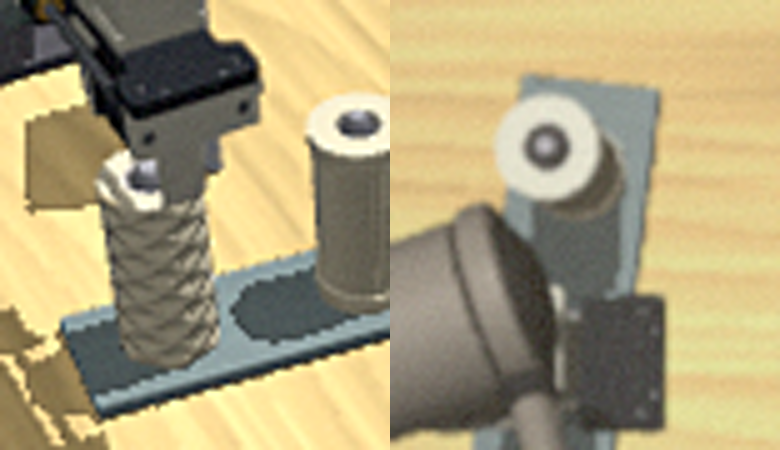

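The wound cartridge is directly under the gripper. In the side view its body spans x≈107–214 at y≈270. Now checking the axis prediction against that.

Run:
```python
from h import *
p=robot.camera_params("side")
for z in(.012,.05,.075,.1,.137):
  a=w2pix(p,[.478,.2495,z]); print(z,(a-[180,110])*5, 'axis; r px',31e-3*p["fx"]/(p["R"]@[.478,.2495,z]+p["t"])[2]*5)
```

```text
0.012 [166.67107224 339.5030931 ] axis; r px 49.895481082302865
0.05 [160.56707581 293.63908499] axis; r px 50.95476214492713
0.075 [156.40794247 262.38832537] axis; r px 51.67653373066539
0.1 [152.1292883  230.23951408] axis; r px 52.4190468337284
0.137 [145.56632948 180.92696942] axis; r px 53.55797574244648
```

jog_arm(
  deltas=[0.012,-0.008,-0.13,0,0,0,0.012,-0.008,-0.26,0,0,0,0.012,-0.008,-0.4,0,0,0,0.012,-0.008,-0.52,0,0,0,0.012,-0.008,-0.63,0,0,0],
)

```text
time: 2.38
tool_pos: [0.4787, 0.2495, 0.1048]
tool_rot: [3.141, 0.001, -3.141]
contact_force: [-0.2, 0.2, 0.3]
opening: 0.092
```

jog_arm(
  deltas=[0,0,0,0,0,0,0,0,0,0,0,0,0,0,0,0,0,0,0,0,0,0,0,0,0,0,0,0,0,0],
  claw=0.4,
  newtons=20,
)

```text
time: 2.8
tool_pos: [0.4793, 0.25, 0.1058]
tool_rot: [3.14, 0.002, -3.141]
contact_force: [5.5, 15.6, -3.2]
opening: 0.0632
```

jog_arm(
  deltas=[0,0,0,0,0,0,0,0,0,0,0,0,0,0,0,0,0,0,0,0,0,0,0,0,0,0,0,0,0,0],
)

```text
time: 3.22
tool_pos: [0.4798, 0.251, 0.1058]
tool_rot: [3.138, 0.004, -3.141]
contact_force: [1.6, 7.6, -1.6]
opening: 0.0608
```

jog_arm(
  deltas=[0.005,0.015,0,0,0,0,0.005,0.015,0.04,0,0,0,0.005,0.015,0.08,0,0,0,0.005,0.015,0.14,0,0,0,0.005,0.015,0.2,0,0,0],
)

```text
time: 3.63
tool_pos: [0.4794, 0.2512, 0.1252]
tool_rot: [3.141, 0.001, -3.141]
contact_force: [2.7, 3.4, -4.4]
opening: 0.061
```

jog_arm(
  deltas=[0,0,0.15,0,0,0,0,0,0.3,0,0,0,0,0,0.45,0,0,0,0,0,0.6,0,0,0,0,0,0.75,0,0,0],
)

```text
time: 4.05
tool_pos: [0.4791, 0.2511, 0.2008]
tool_rot: [3.141, 0.001, -3.141]
contact_force: [2.5, 3.9, -4.7]
opening: 0.0609
```

jog_arm(
  deltas=[0,0,0.15,0,0,0,0,0,0.3,0,0,0,0,0,0.45,0,0,0,0,0,0.6,0,0,0,0,0,0.7,0,0,0],
)

```text
time: 4.47
tool_pos: [0.4789, 0.2503, 0.2716]
tool_rot: [-3.141, 0.001, -3.141]
contact_force: [1.0, 0.3, -1.2]
opening: 0.061
```

Run:
```python
from h import *
s=robot.observe(); print(s["time"],s["tool_pos"],s["tool_rot"],s["contact_force"],s["torque"],s["opening"])
p,im=look("side","pics/s3.png",(150,50,310,200),5)
q=robot.camera_params("side");t=s["tool_pos"]
for dz in(.033,-.092,-.03): print(dz,(w2pix(q,t+[0,0,dz])-[150,50])*5)
```

```text
4.4667 [0.47887395 0.25033797 0.27164118] [-3.14139314e+00  1.05642702e-03 -3.14107263e+00] [ 1.00693756  0.32998512 -1.15410582] [ 0.04269381 -0.05106416  0.0043093 ] 0.06096983959430356
0.033 [262.77169209 226.49848445]
-0.092 [288.45941499 420.11325786]
-0.03 [276.22017964 327.86308887]
```

View pics/s3.png

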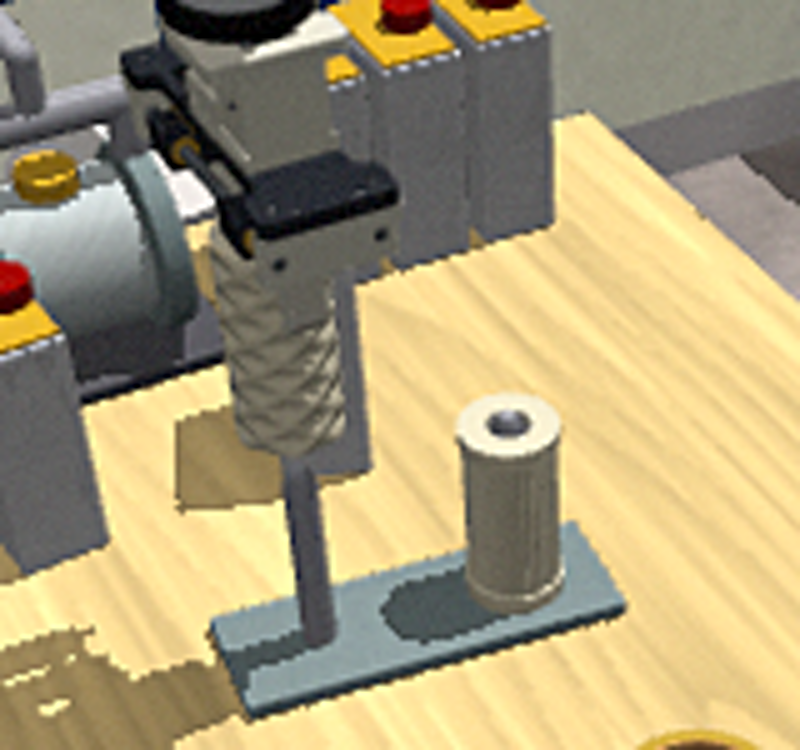

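The cartridge is held upright, bottom centre near (291,425) versus a predicted (288,420). The spindle is free and the pleated one undisturbed. Carrying it to the housing.

jog_arm(
  deltas=[0.01,-0.15,0,0,0,0,0.03,-0.33,0,0,0,0,0.05,-0.53,0,0,0,0,0.07,-0.73,0,0,0,0,0.09,-0.93,0,0,0,0],
)

```text
time: 4.93
tool_pos: [0.4874, 0.1567, 0.2692]
tool_rot: [-3.141, -0.001, -3.141]
contact_force: [0.9, 0.9, -2.1]
opening: 0.0613
```

jog_arm(
  deltas=[0.02,-0.2,0,0,0,0,0.04,-0.4,0,0,0,0,0.06,-0.6,0,0,0,0,0.08,-0.8,0,0,0,0,0.1,-1,0,0,0,0],
)

```text
time: 5.35
tool_pos: [0.4974, 0.0566, 0.2693]
tool_rot: [-3.141, -0.002, -3.141]
contact_force: [0.5, -0.9, -1.0]
opening: 0.061
```

jog_arm(
  deltas=[0.02,-0.2,0,0,0,0,0.04,-0.4,0,0,0,0,0.06,-0.6,0,0,0,0,0.08,-0.8,0,0,0,0,0.1,-1,0,0,0,0],
)

```text
time: 5.77
tool_pos: [0.5074, -0.0433, 0.2692]
tool_rot: [3.141, -0.002, -3.141]
contact_force: [0.4, 0.1, -2.0]
opening: 0.061
```

jog_arm(
  deltas=[0.02,-0.2,0,0,0,0,0.04,-0.4,0,0,0,0,0.06,-0.6,0,0,0,0,0.08,-0.8,0,0,0,0,0.1,-1,0,0,0,0],
)

```text
time: 6.18
tool_pos: [0.5173, -0.1432, 0.2692]
tool_rot: [3.141, -0.002, -3.141]
contact_force: [1.0, 0.2, -1.4]
opening: 0.0609
```

jog_arm(
  deltas=[0.02,-0.2,0,0,0,0,0.04,-0.4,0,0,0,0,0.06,-0.6,0,0,0,0,0.08,-0.77,0,0,0,0,0.09,-0.93,0,0,0,0],
)

```text
time: 6.6
tool_pos: [0.5267, -0.2364, 0.2692]
tool_rot: [3.141, -0.001, -3.141]
contact_force: [-0.2, 0.2, -1.3]
opening: 0.0608
```

jog_arm(
  deltas=[0,-0.12,-0.1,0,0,0,0,-0.22,-0.2,0,0,0,0,-0.28,-0.3,0,0,0,0,-0.31,-0.35,0,0,0,0,-0.31,-0.35,0,0,0],
)

```text
time: 7.02
tool_pos: [0.5261, -0.2659, 0.2324]
tool_rot: [3.139, -0.003, -3.141]
contact_force: [-0.2, 0.4, -1.3]
opening: 0.0608
```

Run:
```python
from h import *
s=robot.observe(); print(s["time"],s["tool_pos"],s["tool_rot"],s["contact_force"],s["torque"],s["opening"])
p,im=look("side","pics/s4.png",(270,200,370,330),5)
q=robot.camera_params("side");t=s["tool_pos"]; z0=t[2]-.092
f=lambda X:np.round((w2pix(q,X)-[270,200])*5)
print('axis held',f([t[0],t[1],z0]),f([t[0],t[1],z0+.05]))
h=np.array([.5268,-.2674])
for z in(.107,.095,.085): print('pipe/mouth',z,f([*h,z]))
for a in range(0,360,45): print(f([*(h+.06*np.array([np.cos(np.radians(a)),np.sin(np.radians(a))])),.085]))
```

```text
7.0167 [ 0.52614246 -0.26590104  0.23239954] [ 3.13910067 -0.00334916 -3.14120109] [-0.15898602  0.43989607 -1.29423997] [ 0.07115862 -0.02657759  0.00303593] 0.06080368653019263
axis held [272. 330.] [282. 261.]
pipe/mouth 0.107 [268. 375.]
pipe/mouth 0.095 [266. 389.]
pipe/mouth 0.085 [264. 402.]
[369. 348.]
[287. 300.]
[193. 310.]
[137. 373.]
[154. 458.]
[239. 512.]
[340. 501.]
[393. 431.]
```

View pics/s4.png

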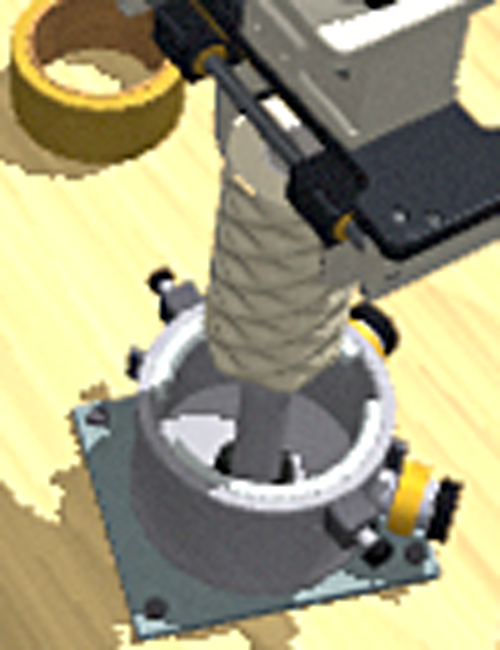

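The side view shows the held bottom centred near x=274 (predicted 272). The standpipe is near x=266 (predicted 265), and the collar spans 138–397 with its lowest point at y≈512, as predicted. So the alignment is within about 1 mm, and I can lower it gently.

jog_arm(
  deltas=[0,0,0,0,0,0,0,0,-0.1,0,0,0,0,0,-0.2,0,0,0,0,0,-0.28,0,0,0,0,0,-0.28,0,0,0],
)

```text
time: 7.48
tool_pos: [0.526, -0.2653, 0.2042]
tool_rot: [3.139, -0.003, -3.141]
contact_force: [-1.0, 1.0, -1.2]
opening: 0.061
```

jog_arm(
  deltas=[0,0,-0.04,0,0,0,0,0,-0.08,0,0,0,0,0,-0.12,0,0,0,0,0,-0.16,0,0,0,0,0,-0.2,0,0,0],
)

```text
time: 7.9
tool_pos: [0.5274, -0.2661, 0.1868]
tool_rot: [3.141, 0.001, -3.141]
contact_force: [0.9, 2.1, 0.5]
opening: 0.0611
```

jog_arm(
  deltas=[0,-0.01,-0.06,0,0,0,0,-0.01,-0.12,0,0,0,0,-0.01,-0.18,0,0,0,0,-0.01,-0.24,0,0,0,0,-0.01,-0.3,0,0,0],
)

```text
time: 8.32
tool_pos: [0.528, -0.2663, 0.1568]
tool_rot: [3.14, 0.002, -3.141]
contact_force: [3.1, 4.7, 2.3]
opening: 0.0608
```

jog_arm(
  deltas=[0,0,-0.06,0,0,0,0,0,-0.12,0,0,0,0,0,-0.18,0,0,0,0,0,-0.24,0,0,0,0,0,-0.3,0,0,0],
)

```text
time: 8.73
tool_pos: [0.5281, -0.2662, 0.1269]
tool_rot: [3.14, 0.003, -3.141]
contact_force: [3.8, 5.9, 2.8]
opening: 0.0611
```

jog_arm(
  deltas=[0.01,0.013,-0.03,0,0,0,0.01,0.013,-0.06,0,0,0,0.01,0.013,-0.09,0,0,0,0.01,0.013,-0.12,0,0,0,0.01,0.013,-0.15,0,0,0],
)

```text
time: 9.15
tool_pos: [0.5283, -0.2658, 0.1126]
tool_rot: [3.142, 0.001, -3.141]
contact_force: [-5.3, 7.2, 33.1]
opening: 0.0609
```

jog_arm(
  deltas=[0,0,-0.01,0,0,0,0,0,-0.02,0,0,0,0,0,-0.03,0,0,0,0,0,-0.03,0,0,0,0,0,-0.03,0,0,0],
)

```text
time: 9.57
tool_pos: [0.5285, -0.2659, 0.1125]
tool_rot: [-3.14, 0.003, -3.14]
contact_force: [-5.2, 7.6, 25.2]
opening: 0.0614
```

jog_arm(
  deltas=[0,0,0.02,0,0,0,0,0,0.02,0,0,0,0,0,0.02,0,0,0,0,0,0.02,0,0,0],
)

```text
time: 9.9
tool_pos: [0.5284, -0.2659, 0.1126]
tool_rot: [-3.141, 0.002, -3.141]
contact_force: [-2.1, 4.4, 13.6]
opening: 0.0611
```

jog_arm(
  deltas=[0,0,0,0,0,0,0,0,0,0,0,0,0,0,0,0,0,0,0,0,0,0,0,0,0,0,0,0,0,0],
  claw=1,
)

```text
time: 10.32
tool_pos: [0.5278, -0.2661, 0.1103]
tool_rot: [3.141, -0.001, -3.141]
contact_force: [0.3, 0.3, -0.2]
opening: 0.0888
```

jog_arm(
  deltas=[0,0,0,0,0,0,0,0,0.1,0,0,0,0,0,0.2,0,0,0,0,0,0.35,0,0,0,0,0,0.5,0,0,0],
)

```text
time: 10.73
tool_pos: [0.5281, -0.266, 0.1623]
tool_rot: [-3.141, 0.0, -3.141]
contact_force: [0.3, 0.8, 0.3]
opening: 0.0917
```

jog_arm(
  deltas=[0,0,0.2,0,0,0,0,0,0.4,0,0,0,0,0,0.6,0,0,0,0,0,0.8,0,0,0,0,0,1,0,0,0],
)

```text
time: 11.15
tool_pos: [0.528, -0.2659, 0.2632]
tool_rot: [-3.141, 0.001, -3.141]
contact_force: [-0.5, 0.0, -0.1]
opening: 0.0919
```

jog_arm(
  deltas=[-0.01,0.16,0.02,0,0,0.026,-0.02,0.32,0.04,0,0,0.052,-0.03,0.48,0.06,0,0,0.078,-0.04,0.65,0.08,0,0,0.104,-0.05,0.81,0.1,0,0,0.13],
)

```text
time: 11.57
tool_pos: [0.5222, -0.1823, 0.27]
tool_rot: [3.14, -0.002, -2.932]
contact_force: [0.2, -0.9, 0.2]
opening: 0.0916
```

jog_arm(
  deltas=[-0.01,0.16,0.02,0,0,0.026,-0.02,0.32,0.04,0,0,0.052,-0.03,0.48,0.06,0,0,0.078,-0.04,0.65,0.08,0,0,0.104,-0.05,0.81,0.1,0,0,0.13],
)

```text
time: 11.98
tool_pos: [0.5172, -0.1015, 0.2802]
tool_rot: [3.14, -0.001, -2.727]
contact_force: [-0.5, 0.3, 0.5]
opening: 0.0916
```

jog_arm(
  deltas=[-0.01,0.16,0.02,0,0,0.026,-0.02,0.32,0.04,0,0,0.052,-0.03,0.48,0.06,0,0,0.078,-0.04,0.65,0.08,0,0,0.104,-0.05,0.81,0.1,0,0,0.13],
)

```text
time: 12.4
tool_pos: [0.512, -0.0207, 0.2902]
tool_rot: [3.14, -0.001, -2.523]
contact_force: [0.4, -0.2, 0.6]
opening: 0.0918
```

jog_arm(
  deltas=[-0.01,0.16,0.02,0,0,0.026,-0.02,0.32,0.04,0,0,0.052,-0.03,0.48,0.06,0,0,0.078,-0.04,0.65,0.08,0,0,0.104,-0.04,0.81,0.1,0,0,0.125],
)

```text
time: 12.82
tool_pos: [0.5077, 0.0602, 0.3003]
tool_rot: [3.14, -0.001, -2.327]
contact_force: [0.5, 0.1, -0.5]
opening: 0.0916
```

jog_arm(
  deltas=[0,0,0,0,0,0,0,0,0,0,0,0,0,0,0,0,0,0],
)

```text
time: 13.07
tool_pos: [0.5085, 0.0583, 0.3003]
tool_rot: [3.141, -0.001, -2.331]
contact_force: [-0.3, 0.2, -1.2]
opening: 0.0917
```

Run:
```python
from h import *
s=robot.observe(); print(s["time"],s["tool_pos"],s["tool_rot"],s["qpos"])
p,im=look("wrist","pics/w5.png")
c=w2pix(p,[.439,-.0102,.118]); print('bar pred',c)
q,t=look("top","pics/t5.png",(350,190,414,265),5)
u0,v0=[int(v) for v in c-[105,100]]; u0=max(u0,0);v0=max(v0,0); print(u0,v0)
w=cv2.resize(im[v0:v0+200,u0:u0+230],None,fx=2,fy=2,interpolation=cv2.INTER_CUBIC)
m=np.zeros((400,800,3),np.uint8); m[:w.shape[0],:w.shape[1]]=w; m[:375,470:790]=t; cv2.imwrite("pics/m5.png",m)
```

```text
13.0667 [0.50846827 0.05825022 0.30032461] [ 3.14109555e+00 -8.95051020e-04 -2.33102734e+00] [-3.55692644e-02  2.75984847e-01  1.44436090e+00 -3.44422122e-04
  1.42221242e+00 -2.41687953e+00]
bar pred [284.46842413  92.81588158]
179 0
```

View pics/m5.png

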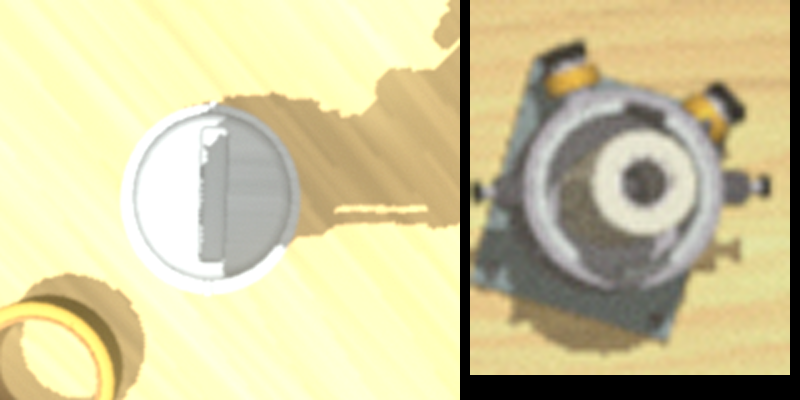

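The wrist view shows the lid rim spanning x 121–300, y 103–294, with the bar nearly vertical at x≈199–227. The top view shows the cartridge over the standpipe at (645,182). Next, numbers and a sharper crop of the bar without the gain.

Run:
```python
from h import *
d=np.load("pics/w5.npz"); p={k:d[k] for k in d}; im=d["im"]
rc=pix2w(p,(179+211/2-.5,199/2-.5),.02); print('rim c',rc, np.linalg.norm(pix2w(p,(179+60.5,99),.02)-pix2w(p,(179+150,99),.02)))
d2=np.load("pics/t5.npz"); q={k:d2[k] for k in d2}
for z in(.137,.145,.15): print('cart top',z,pix2w(q,(350+(645-470+.5)/5-.5,190+182.5/5-.5),z))
f=lambda x,y:(350+(x-470+.5)/5-.5,190+(y+.5)/5-.5)
a,b=pix2w(q,f(473,190),.085),pix2w(q,f(770,185),.085); print('knobs',(a+b)/2,np.degrees(np.arctan2(*(b-a)[[1,0]]))+72)
print('collar c',pix2w(q,f((522+722)/2,(83+288)/2),.085))
# predicted bar outline for angle 46.4 deg
yaw=robot.observe()["tool_rot"][2]; print('tool x deg',np.degrees(yaw)%180)
c=im[45:150,235:335].astype(float); c=(c-c.min())/(np.percentile(c,98)-c.min())*255
cv2.imwrite("pics/bar.png",cv2.resize(np.clip(c,0,255).astype(np.uint8),None,fx=5.7,fy=5.7,interpolation=cv2.INTER_CUBIC))
def box(cx,cy,ang,z):
  e=np.array([np.cos(ang),np.sin(ang)]);n=np.array([-e[1],e[0]])
  return [np.round((w2pix(p,[*(np.array([cx,cy])+sx*.032*e+sy*.007*n),z])-[235,45]+.5)*5.7-.5) for sx,sy in((1,1),(1,-1),(-1,1),(-1,-1))]
for a in(46.4,44): print(a,box(rc[0],rc[1],np.radians(a),.118))
```

```text
rim c [ 0.43982584 -0.00844328  0.02      ] 0.11308574918550733
cart top 0.137 [ 0.52707399 -0.2708021   0.137     ]
cart top 0.145 [ 0.52646503 -0.26927445  0.145     ]
cart top 0.15 [ 0.52608443 -0.26831966  0.15      ]
knobs [ 0.52774264 -0.26650498  0.085     ] -17.144533647475683
collar c [ 0.5289489  -0.26688443  0.085     ]
tool x deg 46.363000674762844
46.4 [array([327., 480.]), array([247., 480.]), array([331.,  81.]), array([246.,  80.])]
44 [array([319., 482.]), array([239., 478.]), array([339.,  83.]), array([255.,  79.])]
```

View pics/bar.png

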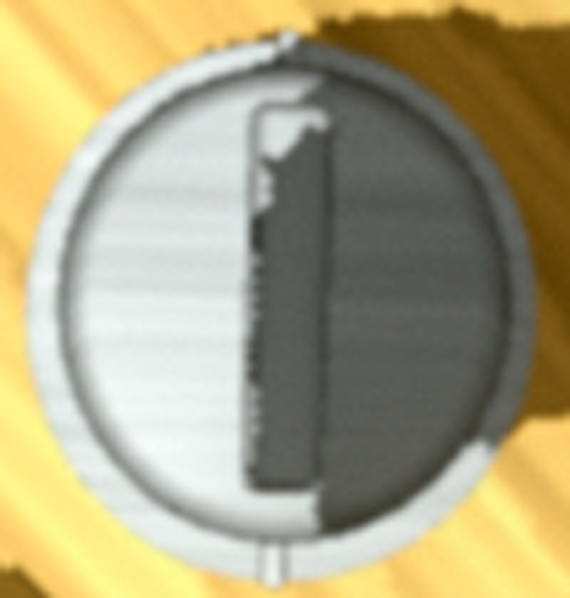

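The bar's top face has corners at (250,104), (328,104), (318,490) and (243,490), so lid x is about 45.4°. The lid centre is about (0.440,-0.009), and estimates differ by up to 2–3 mm along the bar. The housing is about (0.528,-0.267) with slots at -17°. Grasping the bar.

jog_arm(
  deltas=[-0.13,-0.13,-0.1,0,0,-0.01,-0.27,-0.27,-0.2,0,0,-0.01,-0.4,-0.4,-0.3,0,0,-0.01,-0.55,-0.54,-0.4,0,0,-0.01,-0.685,-0.673,-0.5,0,0,-0.01],
)

```text
time: 13.58
tool_pos: [0.4394, -0.0104, 0.2501]
tool_rot: [3.141, -0.0, -2.349]
contact_force: [-0.2, -0.6, -0.4]
opening: 0.0917
```

jog_arm(
  deltas=[0,0,-0.25,0,0,0,0,0,-0.5,0,0,0,0,0,-0.7,0,0,0,0,0,-0.9,0,0,0,0,0,-1,0,0,0],
)

```text
time: 14.0
tool_pos: [0.4391, -0.0097, 0.1486]
tool_rot: [3.139, -0.002, -2.349]
contact_force: [0.0, -0.6, 0.5]
opening: 0.0914
```

jog_arm(
  deltas=[0,0,-0.15,0,0,0,0,0,-0.28,0,0,0,0,0,-0.4,0,0,0,0,0,-0.48,0,0,0,0,0,-0.48,0,0,0],
)

```text
time: 14.42
tool_pos: [0.4395, -0.0095, 0.1014]
tool_rot: [3.139, -0.002, -2.349]
contact_force: [0.2, -0.0, 0.0]
opening: 0.0918
```

jog_arm(
  deltas=[0,0,-0.02,0,0,0,0,0,-0.02,0,0,0,0,0,-0.02,0,0,0,0,0,-0.02,0,0,0,0,0,-0.02,0,0,0],
  claw=0.2,
  newtons=10,
)

```text
time: 14.83
tool_pos: [0.4408, -0.0092, 0.1012]
tool_rot: [-3.141, 0.001, -2.348]
contact_force: [-0.4, 0.7, 0.7]
opening: 0.0632
```

jog_arm(
  deltas=[0,0,0,0,0,0,0,0,0,0,0,0,0,0,0,0,0,0,0,0,0,0,0,0,0,0,0,0,0,0],
  claw=0,
)

```text
time: 15.25
tool_pos: [0.4405, -0.0092, 0.1008]
tool_rot: [3.141, -0.0, -2.348]
contact_force: [0.5, 0.5, -0.3]
opening: 0.0298
```

jog_arm(
  deltas=[0,0,0,0,0,0,0,0,0,0,0,0,0,0,0,0,0,0,0,0,0,0,0,0,0,0,0,0,0,0],
  newtons=40,
)

```text
time: 15.67
tool_pos: [0.4401, -0.0091, 0.1005]
tool_rot: [3.141, -0.0, -2.348]
contact_force: [-0.6, 0.2, -2.3]
opening: 0.0138
```

jog_arm(
  deltas=[0,0,0.03,0,0,0,0,0,0.1,0,0,0,0,0,0.25,0,0,0,0,0,0.45,0,0,0,0,0,0.65,0,0,0],
)

```text
time: 16.08
tool_pos: [0.4401, -0.0092, 0.1666]
tool_rot: [3.141, -0.001, -2.348]
contact_force: [0.0, 0.0, -4.0]
opening: 0.0137
```

jog_arm(
  deltas=[0,0,0.2,0,0,0,0,0,0.4,0,0,0,0,0,0.6,0,0,0,0,0,0.8,0,0,0,0,0,1,0,0,0],
)

```text
time: 16.5
tool_pos: [0.4401, -0.0092, 0.2672]
tool_rot: [-3.142, 0.0, -2.348]
contact_force: [-0.0, -0.6, -4.3]
opening: 0.0141
```

jog_arm(
  deltas=[0.04,-0.13,0.05,0,0,-0.035,0.09,-0.26,0.1,0,0,-0.07,0.13,-0.38,0.1,0,0,-0.105,0.17,-0.51,0.1,0,0,-0.14,0.22,-0.64,0.1,0,0,-0.174],
)

```text
time: 16.92
tool_pos: [0.4623, -0.0737, 0.2763]
tool_rot: [-3.142, 0.0, -2.623]
contact_force: [-0.1, -0.7, -3.4]
opening: 0.0134
```

jog_arm(
  deltas=[0.04,-0.13,0,0,0,-0.035,0.09,-0.26,0,0,0,-0.07,0.13,-0.38,0,0,0,-0.105,0.17,-0.51,0,0,0,-0.14,0.22,-0.64,0,0,0,-0.174],
)

```text
time: 17.33
tool_pos: [0.4842, -0.1378, 0.2761]
tool_rot: [3.141, -0.0, -2.897]
contact_force: [-0.9, -0.8, -4.5]
opening: 0.0133
```

jog_arm(
  deltas=[0.04,-0.13,0,0,0,-0.035,0.09,-0.26,0,0,0,-0.07,0.13,-0.38,0,0,0,-0.105,0.17,-0.51,0,0,0,-0.14,0.22,-0.64,0,0,0,-0.174],
)

```text
time: 17.75
tool_pos: [0.5063, -0.2017, 0.276]
tool_rot: [3.141, -0.001, 3.113]
contact_force: [0.6, -0.0, -3.7]
opening: 0.0138
```

jog_arm(
  deltas=[0.04,-0.13,0,0,0,-0.035,0.09,-0.26,0,0,0,-0.07,0.13,-0.4,0,0,0,-0.105,0.17,-0.55,0,0,0,-0.14,0.22,-0.66,0,0,0,-0.172],
)

```text
time: 18.17
tool_pos: [0.5282, -0.2683, 0.2759]
tool_rot: [-3.141, -0.001, 2.842]
contact_force: [-0.4, -0.2, -3.5]
opening: 0.0139
```

jog_arm(
  deltas=[0,0,0,0,0,0,0,0,0,0,0,0,0,0,0,0,0,0],
)

```text
time: 18.42
tool_pos: [0.5281, -0.2666, 0.2757]
tool_rot: [3.141, -0.001, 2.847]
contact_force: [0.0, -0.3, -3.8]
opening: 0.0136
```

Run:
```python
from h import *
s=robot.observe(); print(s["time"],s["tool_pos"],s["tool_rot"],s["contact_force"],s["torque"],s["opening"])
p,im=look("side","pics/s6.png",(270,170,390,320),5); q=robot.camera_params("side");t=s["tool_pos"]
f=lambda X:(w2pix(q,X)-[270,170]+.5)*5-.5
def ring(c,r,z): 
    P=np.array([f([c[0]+r*np.cos(a),c[1]+r*np.sin(a),z]) for a in np.linspace(0,6.28,90)]); return np.round([P[:,0].min(),P[:,0].max(),P[:,1].min(),P[:,1].max()])
z0=t[2]-.1005
print('rim bottom ring',ring(t,.057,z0+.014),'spigot bottom',ring(t,.043,z0),'collar',ring([.528,-.267],.06,.085),'cart top',ring([.528,-.267],.031,.145))
```

```text
18.4167 [ 0.52814868 -0.26657467  0.27568618] [ 3.14096753e+00 -8.64682454e-04  2.84672192e+00] [ 0.04349518 -0.31126782 -3.78584031] [ 0.03518613 -0.00468074  0.02581791] 0.013613550453857818
rim bottom ring [155. 424. 311. 526.] spigot bottom [186. 386. 356. 517.] collar [138. 398. 446. 667.] cart top [209. 350. 419. 535.]
```

View pics/s6.png

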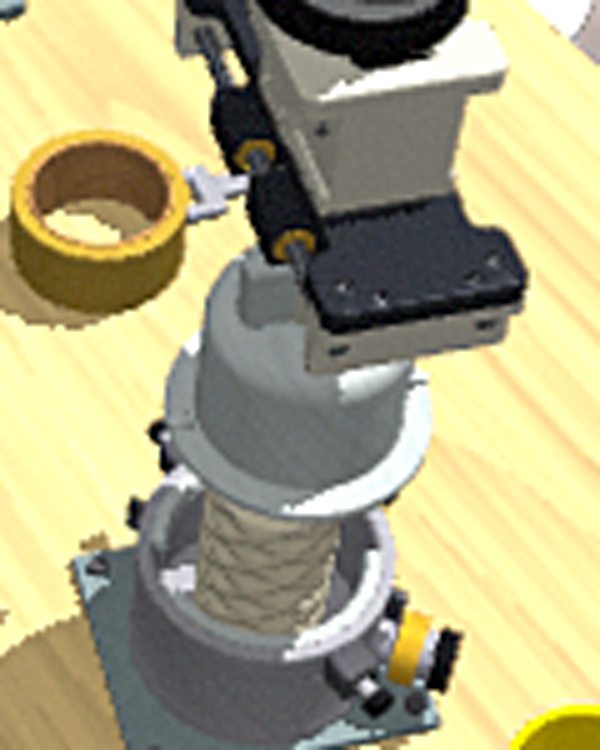

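The lid rim spans x 165–433 against a predicted 155–426, while the collar matches its prediction. So the lid sits about 3.7 mm along the bar from the TCP, which agrees with the direct wrist reading of the bar. I'll shift the TCP by (-3.5,+1.1) mm and lower.

jog_arm(
  deltas=[-0.02,0.006,0,0,0,0,-0.035,0.011,-0.1,0,0,0,-0.035,0.011,-0.25,0,0,0,-0.035,0.011,-0.4,0,0,0,-0.035,0.011,-0.5,0,0,0],
)

```text
time: 18.88
tool_pos: [0.5244, -0.2652, 0.2247]
tool_rot: [3.141, -0.001, 2.846]
contact_force: [-0.4, -0.3, -4.6]
opening: 0.0138
```

jog_arm(
  deltas=[0,0,-0.1,0,0,0,0,0,-0.18,0,0,0,0,0,-0.24,0,0,0,0,0,-0.3,0,0,0,0,0,-0.3,0,0,0],
)

```text
time: 19.3
tool_pos: [0.5246, -0.2659, 0.1946]
tool_rot: [3.141, -0.002, 2.846]
contact_force: [1.0, -0.3, -4.5]
opening: 0.014
```

jog_arm(
  deltas=[0,0,-0.03,0,0,0,0,0,-0.06,0,0,0,0,0,-0.09,0,0,0,0,0,-0.12,0,0,0,0,0,-0.12,0,0,0],
)

```text
time: 19.72
tool_pos: [0.5247, -0.266, 0.1831]
tool_rot: [3.141, -0.001, 2.845]
contact_force: [-0.3, 0.8, -5.3]
opening: 0.0137
```

jog_arm(
  deltas=[0,0,-0.02,0,0,0,0,0,-0.04,0,0,0,0,0,-0.06,0,0,0,0,0,-0.06,0,0,0],
)

```text
time: 20.05
tool_pos: [0.5248, -0.266, 0.1772]
tool_rot: [3.141, -0.001, 2.845]
contact_force: [-0.1, 0.0, -3.5]
opening: 0.0139
```

jog_arm(
  deltas=[0,0,-0.02,0,0,0,0,0,-0.04,0,0,0,0,0,-0.06,0,0,0,0,0,-0.06,0,0,0],
)

```text
time: 20.38
tool_pos: [0.525, -0.266, 0.1717]
tool_rot: [3.141, 0.0, 2.846]
contact_force: [0.4, -0.8, -3.6]
opening: 0.0135
```

jog_arm(
  deltas=[0,0,-0.01,0,0,0,0,0,-0.01,0,0,0,0,0,-0.01,0,0,0],
)

```text
time: 20.63
tool_pos: [0.5252, -0.266, 0.1715]
tool_rot: [3.142, 0.001, 2.846]
contact_force: [-1.1, 2.8, 3.6]
opening: 0.0138
```

The lid has dropped fully in: TCP z is 0.1715, as predicted, with light contact. Now turning clockwise in steps and shifting the TCP so the lid stays on the axis.

jog_arm(
  deltas=[0.001,0.003,0,0,0,-0.05,0.002,0.006,0,0,0,-0.1,0.003,0.008,0,0,0,-0.15,0.005,0.01,0,0,0,-0.2,0.005,0.01,0,0,0,-0.2],
)

```text
time: 21.05
tool_pos: [0.5262, -0.2649, 0.1715]
tool_rot: [3.141, 0.002, 2.529]
contact_force: [-0.3, 3.2, 4.7]
opening: 0.0135
```

jog_arm(
  deltas=[0.002,0.002,0,0,0,-0.05,0.004,0.004,0,0,0,-0.1,0.006,0.006,0,0,0,-0.15,0.008,0.008,0,0,0,-0.198,0.008,0.008,0,0,0,-0.198],
)

```text
time: 21.47
tool_pos: [0.5273, -0.2639, 0.1716]
tool_rot: [3.139, 0.002, 2.221]
contact_force: [2.7, 5.0, 5.3]
opening: 0.0135
```

jog_arm(
  deltas=[0,0,0,0,0,0,0,0,0,0,0,0,0,0,0,0,0,0],
)

```text
time: 21.72
tool_pos: [0.5273, -0.2639, 0.1716]
tool_rot: [3.139, 0.002, 2.224]
contact_force: [2.9, 4.4, 5.3]
opening: 0.0141
```

Run:
```python
from h import *
s=robot.observe(); print(s["time"],s["tool_pos"],np.degrees(s["tool_rot"]),s["contact_force"],s["torque"],s["opening"])
p,im=look("side","pics/s7.png",(280,210,380,325),5)
q=robot.camera_params("side"); f=lambda X:np.round((w2pix(q,X)-[280,210]+.5)*5-.5)
for a in(-53,127): 
  e=np.array([np.cos(np.radians(a)),np.sin(np.radians(a))])
  print('rib pred',f([*(np.array([.528,-.267])+.063*e),.08]),'pip pred',f([*(np.array([.528,-.267])+.052*e),.091]))
_,t=look("top","pics/t7.png",(345,190,420,280),4); m=np.zeros((575,800,3),np.uint8); m[:,:500]=im; m[:360,500:800]=t; cv2.imwrite("pics/m7.png",m)
```

```text
21.7167 [ 0.52731189 -0.26385771  0.17164307] [1.79865171e+02 9.07882510e-02 1.27447471e+02] [2.90578152 4.37444391 5.26296243] [ 0.86714113 -0.35641792  0.08216129] 0.01409377676313537
rib pred [348. 404.] pip pred [328. 383.]
rib pred [ 90. 313.] pip pred [113. 308.]
```

View pics/m7.png

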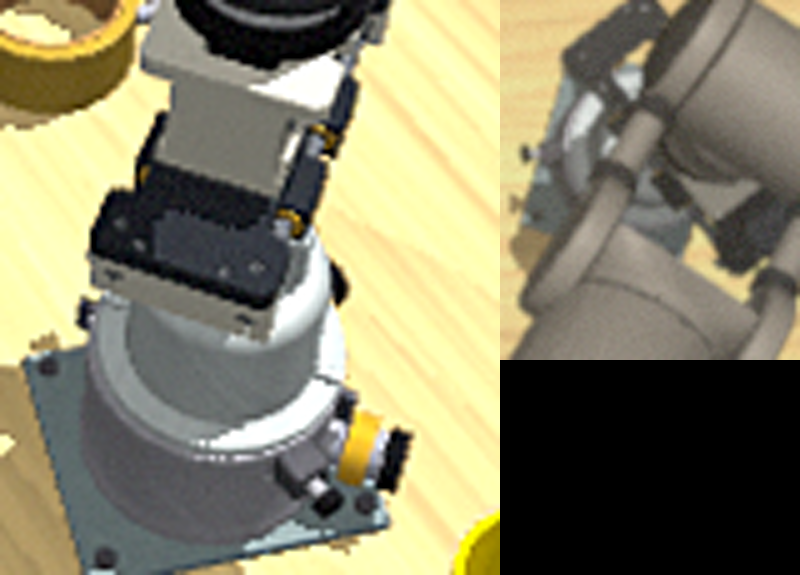

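The rim rests flush on the collar. The dark vent ribs at (345,405) and (88,313) match the predicted positions, and the near pip at (330,382) lines up with its rib. One last small trim to relieve side load and add 0.4°, then a final check and hand-in.

jog_arm(
  deltas=[0.003,0.005,0,0,0,-0.005,0.005,0.008,0,0,0,-0.005,0.005,0.008,0,0,0,-0.005,0.005,0.008,0,0,0,-0.005],
)

```text
time: 22.15
tool_pos: [0.5274, -0.2637, 0.1715]
tool_rot: [3.141, 0.002, 2.216]
contact_force: [1.6, 3.0, 4.7]
opening: 0.0138
```

Run:
```python
from h import *
s=robot.observe(); print(s["time"],s["tool_pos"],np.degrees(s["tool_rot"]),s["contact_force"],s["torque"],s["opening"])
if abs(np.degrees(s["tool_rot"][2])-127)<1.5 and abs(s["opening"]-.014)<.002 and abs(s["tool_pos"][2]-.1715)<.0015: print(robot.hand_in())
```

```text
22.15 [ 0.52739866 -0.2637112   0.17152075] [1.79953241e+02 1.12503054e-01 1.26968751e+02] [1.61651863 2.98476558 4.69674072] [ 0.45964022 -0.10725702  0.3478894 ] 0.013819907766488176
the job is handed in; nothing more can be done
None
```

I lifted the string-wound cartridge off its spindle and seated it over the standpipe. I then set the lid in through the slots and turned it about 36° clockwise to the vent position. The job was handed in at 22.2 s with the lid still gripped; no verdict is reported.

**Cartridge:** it stopped on the seat with the tool at z = 0.1125 m (0.112 expected). A later top view showed it over the standpipe.

**Lid:** the height matches a rim resting on the mouth, with only 4.7 N upward on the tool. The final tool yaw is 127.0°, which puts the bar at -53.0°. The vent direction I measured is also about -53°. In the last side picture, taken just before a final 0.5° trim, the near pip lined up with its vent rib. The lid never came near the catches, which begin at about 56°.

**Disagreements:**
- **Lid position:** the first estimates of where the lid stood differed by 2–4 mm along the bar. I corrected for this from the side picture, and the lid then dropped in without resistance.
- **Seated cartridge:** its top read about 2–3 mm off the housing axis in the top view. That is close to the 2 mm play on the standpipe plus the camera error, and the lid cleared it.
- **Last top view:** the arm hid the lid, so the final alignment check rests on the side camera and the tool pose.

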